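# Ready the solvent store for its stock check

### The arm

A 6-joint arm with a two-finger parallel gripper is mounted at the origin on the work surface. World frame = base frame: x ahead of the robot, y to its left, z up, the work surface at z = 0. Lengths are in mm, angles in rad, forces in N, time in s.
With the tool pointing down it reaches from about 250 to 775 mm from the base axis. Payload 4 kg.
Tool frame: the origin (TCP) lies on the front face of the gripper's body, between the roots of the fingers; the fingertips stand 97 mm ahead of it and the grasp point (between the pads) lies 78 mm ahead of it; y points along the fingers, z is the direction in which the jaws open and shut, and the axes are right-handed (so a half turn about y gives the same grasp; the last joint's range is limited). The gripper opens to 94 mm and grips with 3 to 60 N. Pads are 16 mm wide; open, the fingers measure 119 mm over their backs; the gripper's body (75 mm by 177 mm) begins 78 mm behind the grasp point.
Start: joints at [-1.241, 0.087, 1.371, -0, 1.684, -0.103], TCP at [230.675, -499.299, 302.706] pointing down, gripper open.
Joint ranges: [-3.1, 3.1], [-0.76, 2.03], [0.27, 2.55], [-1.08, 4.22], [0.17, 2.65], [-2.57, 2.57]. Speed limits (rad/s): [2.79, 2.79, 3.14, 3.14, 3.14, 3.14].

### API

Orientations are given as [roll, pitch, yaw] about the fixed x, y, z axes, in that order (R = Rz(yaw) Ry(pitch) Rx(roll)).
In Python, from rig import arm gives the robot as it stands.
- The arm moves only by the tool play_rows, never from a script. Its argument "rows" is one flat list of numbers, 5 for each row, row after row: the shift along the tool's x, y, z in cm, then the turn about the tool's y in rad, then the finger opening in cm, from 0 to 9.4. A call has 1 to 20 rows; each row is the pose to reach, as a shift and turn from the pose commanded when the call began, along the tool's axes at that moment; what a row does not reach only later rows make up. A row lasts 1/8 s, in which the tool goes at most 62.5 mm and 10.7 degrees, less where a joint would pass 70% of its speed; a pose out of reach is approached as far as the arm can. A call with a gripper value outside its range is refused whole. The fingers move at their own pace and stop on an object; "force" is the grip in N (left out, the last holds). Time passes only in rows, so rows that repeat a pose let the fingers close. It gives the time, the measured TCP pose, the force and the opening at its end, in the units of the state.
- arm.get_obs(): the state, without advancing time (a new reading comes with each control period).
- arm.grab_frame(name): name is "scene" or "side" or "wrist"; returns a dict with "color" (420x560x3 uint8, red, green, blue), "fx", "fy", "cx", "cy" (pixels), "rvec" (rotation vector, rad) and "tvec" (3), from world to camera coordinates, as OpenCV has them. Camera axes: x right, y down, z forward; pixel columns grow to the right and rows downward; lengths in mm; the calibration is good to about 2 mm. A picture is of the moment at which its call begins. There is no depth.
- arm.hand_in(): hands the job in, once; it reports no verdict.
Trained networks look in a picture, given as the dict that the camera call returned (one of the last four; its "shot" number tells which), for a name from the list of things; names that differ only in an ending like _2 or _b are one class to them, and where a whole thing is asked for, a point or a joint stands for the part that bears it (a point fixed in the world has none). Each returns a list of dicts, best first, with "p" (0 to 1); they miss things now and then, are a little off and sometimes report something else, mostly with a low value. They report only what shows in the picture. A call takes as long as a camera call. They do not tell look-alikes from the thing itself.
- arm.silhouettes(picture, thing): "pixels" (420x560 bool, what is visible of it) and "bbox" ([left, top, width, height] in pixels, round what is visible of it).
The state is a dict: "t": time; "joints": joint angles; "joint_vel": joint speeds; "joint_efforts": joint torques, N m; "eef_pos": TCP position; "orientation": TCP orientation; "force": force on the tool from outside, world axes, zero at the start; "moment": the same for the moment, N m; "opening": opening from 0.0 (shut) to 1.0 (fully open).
Only numpy, scipy, OpenCV 4.12 (cv2) and the standard library are available. Lean on these libraries where they do the work, as an engineer would, in place of code of your own. Each camera call takes 0.05 s, during which the arm holds its last target. There are 200 camera calls.

### The job

Get the solvent store ready for its stock check: stand the fallen tin upright, cap up, in the middle of the lane's empty bay, in line with the two standing tins, and let go of it. Then lift the locker's top flap, which has a bar handle, until it lines up with the marker arm beside it, and finish while still holding it there, at rest, since it drops if released. Leave the standing tins, the marker arm and the other things on the bench where they are.

Things in the scene. Friction and masses are not known exactly. Their poses are not given: they have to be found in the camera images.
- fallen_mid (a point): Centre (half-way up, 41 mm above the base) of the fallen tin lying loose on the lane plate. Square metal body 46 x 46 x 70 mm with a paper band, round black cap 26 mm wide, 12 mm high; about 0.2 kg (varies). Its z axis runs from base to cap, level while it lies; the cap points roughly along the lane's -y, away from the fence, and the base faces the empty bay.
- fallen_base (a point): Centre of the underside of the fallen tin, same axes.
- tin_b_mid (a point): Centre (half-way up, 41 mm above its base) of one of the two equal tins that stand in the lane. Leave it alone.
- tin_c_mid (a point): Centre (half-way up, 41 mm above its base) of the other standing tin. Leave it alone.
- bay0 (a point): Middle of bay 0 on top of the lane plate, 6 mm above the bench. Fixed dark steel plate 340 x 185 mm, three bays in a row 100 mm apart, divided by white lines; two hold standing tins, one is empty. Axes are the lane's: x along the row, y to the fence, z up. Fence 22 mm above the bench, face 40 mm from the row's line on +y; on -y the plate reaches 140 mm from that line, no rim.
- bay1 (a point): Middle of bay 1 (the centre bay), as bay0.
- bay2 (a point): Middle of bay 2, as bay0.
- flap_handle (a point): Middle of the flap's bar handle: level dark steel bar 12 mm thick, 128 mm long, on two rods with 112 mm clear between them, 54 mm clear of the flap's free edge. Axes: y along the bar, x towards the hinge, z square to the flap. Closed, it is 121 mm above the bench and can be pinched from above; it turns in the fingers as the flap swings, so the hand can stay pointing down.
- flap_hinge (a point): Point on the hinge axis in line with the handle's middle, 121 mm above the bench. Axes are the locker's: y along the hinge, x from the handle side to the hinge side, z up. The locker is a fixed white box 160 x 180 x 115 mm, covered by the flap; the hinge is on the rim opposite the handle, 225 mm from the handle bar.
- flap (a joint): Angle of the flap, rad: 0 closed (level), grows as the handle goes up, to 1.4. White plate 165 x 184 x 6 mm, about 0.4 kg (varies); falls shut under its own weight. At angle q the bar is 225 cos q mm from the hinge axis horizontally and 225 sin q mm above it.
- marker (a joint): Angle of the marker arm, rad, on the same hinge axis and the same scale as the flap: the flap is lined up with it when both angles are equal. Set differently each time between 0.5 and 0.95; it stays by itself. A thin black arm 165 mm long beside the flap, on the outer side of a bare-metal quadrant strip with black ticks.
- marker_tip (a point): The black knob, 16 mm thick, at the end of the marker arm: 168 mm from the hinge axis, 116 mm to the locker's -y side of the handle's middle. Its x axis points along the arm to the hinge.
- putter_head: Bystander: copper-coloured mallet putter head, about 100 x 85 x 24 mm with a 45 mm steel stub, lying on the bench beside the locker; origin under its middle.
- ferrule_cup: Bystander: black cup 70 mm wide, 60 mm high, standing beyond the locker and lane; origin under its middle.
Mind the look-alikes: they are no part of the job. Leave any yellow look-alike of the part that bears tin_c_mid alone. What is shaped like the part that bears fallen_mid but purple is not meant.

How it is judged (in metres and radians):
On the way, in this order (a step that is already met when the one before it is completed fails the run):
1. the fallen tin stands upright in the empty bay, let go, at rest (angle between fallen_mid's own z axis and vertical below 0.1 rad and ((horizontal distance between fallen_base and bay0 below 0.02 m and distance between fallen_base and bay0 below 0.022 m) or (horizontal distance between fallen_base and bay1 below 0.02 m and distance between fallen_base and bay1 below 0.022 m) or (horizontal distance between fallen_base and bay2 below 0.02 m and distance between fallen_base and bay2 below 0.022 m)) and linear speed of fallen below 0.03 m/s and contact force between fallen and the fingers below 0.05 N and contact force between fallen and the arm below 0.05 N), for 0.3 s.
2. the flap is lined up with the marker arm and held by the robot (angle between the x axis of flap_handle and the x axis of marker_tip, either way round below 0.08 rad and value of joint flap above 0.3 rad and velocity of joint flap between -0.06 and 0.06 rad/s and (contact force between flap and the fingers above 0.3 N or contact force between flap and the arm above 0.3 N)), for 0.3 s.
At the end, for the whole second after the job is handed in: Fallen tin upright (0.1 rad), base within 20 mm of the empty bay's middle, at rest, untouched; other tins upright within 20 mm of their start; flap within 0.08 rad of the marker arm, still (0.06 rad/s), carried by the robot alone (over 0.3 N) (all of step 1 and all of step 2 and contact force between flap and fallen below 0.05 N and contact force between flap and tin_b below 0.05 N and contact force between flap and tin_c below 0.05 N and contact force between flap and putter_head below 0.05 N and contact force between flap and ferrule_cup below 0.05 N and distance of each of tin_b_mid, tin_c_mid from where it was at the start of the episode below 0.02 m and angle between each of tin_b_mid, tin_c_mid's own z axis and vertical below 0.1 rad); the arm keeps its last pose, push and grip.
It fails at once if a standing tin is knocked over or pushed more than 20 mm ((distance of tin_b_mid from where it was at the start of the episode above 0.02 m or angle between tin_b_mid's own z axis and vertical above 0.4 rad) or (distance of tin_c_mid from where it was at the start of the episode above 0.02 m or angle between tin_c_mid's own z axis and vertical above 0.4 rad)).
It fails at once if the marker arm is pushed out of its setting (distance of marker_tip from where it was at the start of the episode above 0.008 m).
It fails at once if another thing on the bench is shifted by more than 30 mm (distance of any of putter_head, ferrule_cup from where it was at the start of the episode above 0.03 m).
It also fails if it takes over 61 s, if anything falls off the work surface, if the arm or the gripper's body presses on something with over 40 N, if the wrist force passes 120 N, or if a joint passes its speed limit or range.

## Working session

There is one attempt and no reset: what is moved stays moved. The work goes in short steps, Python scripts to look and compute and a tool call to move; the robot and the scene stay as the last step left them, time stands still between calls to the robot, and variables do not carry over. Pictures are saved under pics/ and viewed, about 8 in all and at most 12, crops included, and the job is handed in when it is done.

Besides the shell and the picture viewer there is one more tool, called after ">>>" in YAML: its name, and indented under it one key for each argument. play_rows: Moves the arm, as the interface text tells. Its arguments: {"type":"object","properties":{"rows":{"type":"array"},"force":{"type":"number"}},"required":["rows"]}

```bash
mkdir -p pics
cat > h.py <<'E'
import numpy as np, cv2
from rig import arm
def P(f):
    R=cv2.Rodrigues(np.array(f["rvec"],float))[0]; t=np.array(f["tvec"],float).ravel()
    K=np.array([[f["fx"],0,f["cx"]],[0,f["fy"],f["cy"]],[0,0,1]]); return K,R,t
def proj(f,X):
    K,R,t=P(f); x=(np.atleast_2d(X)@R.T+t)@K.T; return x[:,:2]/x[:,2:]
def ray(f,uv):
    K,R,t=P(f); d=R.T@np.linalg.inv(K)@np.array([uv[0],uv[1],1.]); return -R.T@t,d/np.linalg.norm(d)
def onz(f,uv,z):
    c,d=ray(f,uv); return c+d*(z-c[2])/d[2]
def tri(*fu):
    A=np.zeros((3,3));b=np.zeros(3)
    for f,uv in fu:
        c,d=ray(f,uv);M=np.eye(3)-np.outer(d,d);A+=M;b+=M@c
    return np.linalg.solve(A,b)
def save(f,n,s=1.4): cv2.imwrite(n,cv2.resize(f["color"][:,:,::-1],None,fx=s,fy=s,interpolation=cv2.INTER_CUBIC))
E
python3 - <<'E'
from h import *
import pickle
fs={}
for n in("scene","side"):
    f=arm.grab_frame(n);fs[n]=f;save(f,f"pics/{n}0.png")
    for th in("fallen_mid","flap","marker","flap_handle"):
        for d in arm.silhouettes(f,th)[:4]: 
            ys,xs=np.nonzero(d["pixels"]);print(n,th,round(d["p"],2),d["bbox"],xs.mean().round(1),ys.mean().round(1))
pickle.dump(fs,open("f0.pkl","wb"))
print(arm.get_obs())
for n in fs: c,_=ray(fs[n],(280,210));print(n,c)
E
```

```text
scene fallen_mid 0.79 [354.3, 136.4, 26.3, 29.0] 365.9 151.6
scene fallen_mid 0.59 [321.7, 178.8, 27.9, 26.2] 336.2 192.5
scene flap 0.68 [167.0, 186.6, 87.2, 74.2] 209.9 230.0
scene flap 0.27 [304.9, 174.0, 118.1, 106.8] 361.1 231.8
scene marker 0.7 [152.7, 187.3, 7.7, 78.2] 154.3 222.8
scene flap_handle 0.88 [166.0, 186.9, 85.8, 71.2] 210.0 229.8
side fallen_mid 0.63 [266.6, 352.3, 40.0, 44.2] 284.9 374.2
side fallen_mid 0.55 [249.1, 275.7, 37.2, 38.2] 265.5 295.6
side flap 0.65 [251.7, 116.6, 107.8, 117.1] 301.8 187.7
side flap 0.24 [249.6, 279.2, 33.9, 37.0] 265.7 295.7
side marker 0.46 [190.7, 200.5, 21.8, 27.9] 202.7 215.3
side marker 0.44 [305.7, 136.3, 42.9, 15.4] 327.6 146.0
side flap_handle 0.67 [257.6, 158.9, 98.9, 45.8] 303.1 178.2
side flap_handle 0.15 [361.7, 179.5, 33.9, 26.2] 380.7 190.5
{'t': 0.5, 'joints': array([-1.24107713e+00,  8.72456457e-02,  1.37074965e+00,  2.69403421e-05,
        1.68357299e+00, -1.03077751e-01]), 'joint_vel': array([-2.56198325e-03, -1.72534247e-03, -8.10262732e-05,  1.38673630e-03,
       -3.81162503e-04, -1.01951750e-03]), 'joint_efforts': array([-6.75219217e-04, -3.39623523e+01, -3.02268040e+01,  7.17097102e-02,
        2.43654818e-02, -1.75487008e-05]), 'eef_pos': array([ 230.69240803, -499.29056488,  302.65568612]), 'orientation': array([-1.57076933e+00,  2.41191933e-05, -2.70879267e+00]), 'force': array([-0.74751459,  0.74063426, -0.59036911]), 'moment': array([ 0.03459723,  0.05667608, -0.0020225 ]), 'opening': 0.9993125406693419}
scene [1325.57287039 -182.0011896   869.91018514]
side [-139.19720801  818.70102014  901.59797635]
```

View pics/scene0.png

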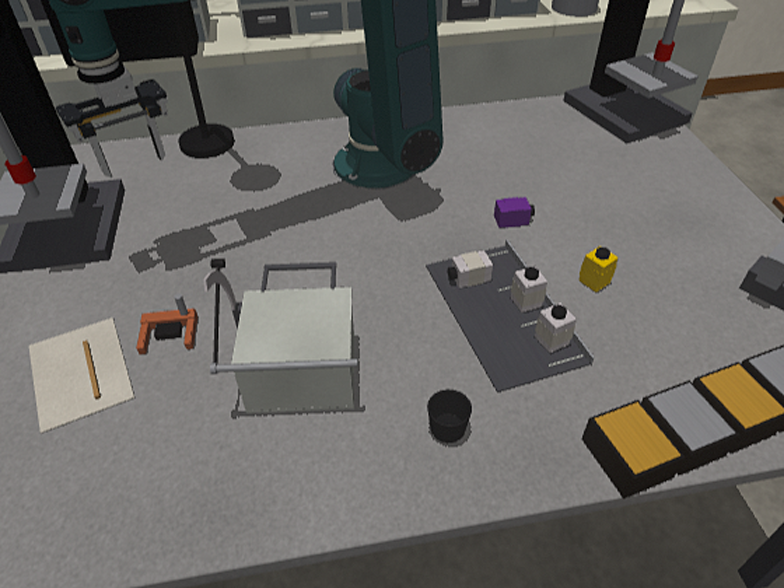

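View pics/side0.png

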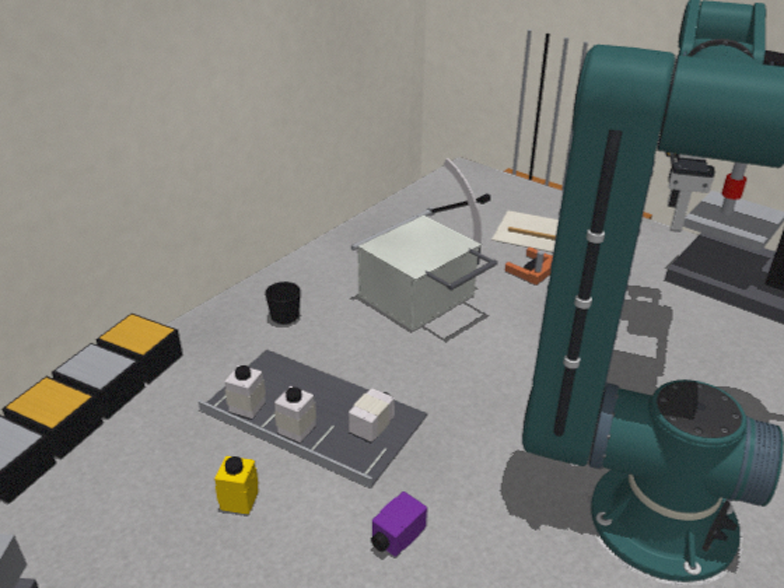

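Scene view: the fallen tin is at about (470,268), cap towards the arm-left side. The standing tins are at (531,285) and (558,325), and the handle bar runs from (263,267) to (335,264). The marker knob is at (218,264). The purple and yellow tins are decoys. In the side view the fence is on the near edge (200,405)–(372,482), and the knob is at (485,199).

```bash
python3 - <<'E'
from h import *
import pickle
fs=pickle.load(open("f0.pkl","rb"));S,D=fs["scene"],fs["side"]
q=lambda f,u,v,z:onz(f,(u/1.4,v/1.4),z).round(1)[:2]
print("plate scene",[q(S,u,v,6) for u,v in((428,265),(507,243),(592,359),(499,389))])
print("plate side",[q(D,u,v,6) for u,v in((268,351),(427,414),(372,482))])
T=lambda a,b:tri((S,np.array(a)/1.4),(D,np.array(b)/1.4)).round(1)
print("caps b,c",T((531,272),(293,393)),T((558,312),(243,372)))
print("caps onz",q(S,531,272,84),q(S,558,312,84),q(D,293,393,84),q(D,243,372,84))
print("knob",T((218,264),(485,199)),"handle ends",T((263,267),(455,287)),T((335,264),(496,263)), T((263,267),(496,263)),T((335,264),(455,287)))
print("handle onz S",q(S,264,267,121),q(S,335,265,121),"D",q(D,455,287,121),q(D,496,263,121))
print("flap S",[q(S,u,v,124) for u,v in((245,290),(352,288),(355,362),(234,360))])
print("hinge tip D",T((215,370),(354,247)))
print("fallen top S",[q(S,u,v,52) for u,v in((452,254),(487,250),(492,267),(457,272))],"D",[q(D,u,v,52) for u,v in((350,412),(372,390),(394,400),(382,420))])
E
python3 - <<'E'
import cv2
S=cv2.imread('pics/scene0.png');D=cv2.imread('pics/side0.png')
a=cv2.resize(S[235:395,415:605],(760,640))[:, :]
b=cv2.resize(D[150:310,340:510],(680,640))
c=cv2.resize(D[340:490,200:440],(800,500))
cv2.imwrite('pics/c1.png',cv2.hconcat([cv2.resize(a,(400,337)),cv2.resize(b,(400,337))]))
E
```

```text
plate scene [array([401.5,  49.1]), array([365.6, 229.8]), array([698.6, 280. ]), array([730.6,  99.2])]
plate side [array([726.7,  96.6]), array([397.6,  45.8]), array([374.4, 217.5])]
caps b,c [542.2 209.6  86.1] [644.7 222.7  82.8]
caps onz [540.1 210.7] [646.  222.6] [544.  208.1] [643.3 223.1]
knob [ 547.4 -333.7  206. ] handle ends [ 501.5 -238.8  103.9] [ 460.7 -175.8  141.1] [ 472.9 -272.1  120.2] [ 486.3 -147.5  121.4]
handle onz S [ 473.5 -270.6] [ 492.6 -145.1] D [ 486.3 -153.3] [ 472.2 -270. ]
flap S [array([ 529.8, -304.4]), array([ 560. , -123.2]), array([ 721.8, -140.3]), array([ 682.8, -323. ])]
hinge tip D [ 751.6 -280.6  105.3]
fallen top S [array([428.1,  90.6]), array([429.7, 162.2]), array([480.1, 157.4]), array([480.9,  87.2])] D [array([468.4, 159.2]), array([474.6,  97. ]), array([431.3,  93.1]), array([417.2, 141.1])]
```

>>> play_rows:
  rows: [-46.3,0,-47.4,-1.14,9.4,-46.3,0,-47.4,-1.14,9.4,-46.3,0,-47.4,-1.14,9.4,-46.3,0,-47.4,-1.14,9.4,-46.3,0,-47.4,-1.14,9.4,-46.3,0,-47.4,-1.14,9.4,-46.3,0,-47.4,-1.14,9.4,-46.3,0,-47.4,-1.14,9.4,-46.3,0,-47.4,-1.14,9.4,-46.3,0,-47.4,-1.14,9.4,-46.3,0,-47.4,-1.14,9.4,-46.3,0,-47.4,-1.14,9.4,-46.3,0,-47.4,-1.14,9.4,-46.3,0,-47.4,-1.14,9.4,-46.3,0,-47.4,-1.14,9.4]

```text
t: 2.38
eef_pos: [452.1, 124.2, 302.9]
orientation: [-1.57, -0.0, -1.571]
force: [0.0, 0.5, -0.6]
opening: 1.0
```

Run:
```python
from h import *
import pickle
f=arm.grab_frame("wrist");save(f,"pics/w1.png");pickle.dump(f,open("w1.pkl","wb"))
o=arm.get_obs();print(o["t"],o["eef_pos"],o["orientation"],o["joints"].round(2));print(ray(f,(280,210)))
```

```text
2.425 [452.1046646  124.30948902 302.87745579] [-1.57031750e+00 -8.93416493e-05 -1.57046161e+00] [ 0.15 -0.1   1.55 -0.    1.68  0.15]
(array([452.30404427, 197.672872  , 385.26387505]), array([ 0.01049007, -0.24840221, -0.96860018]))
```

View pics/w1.png

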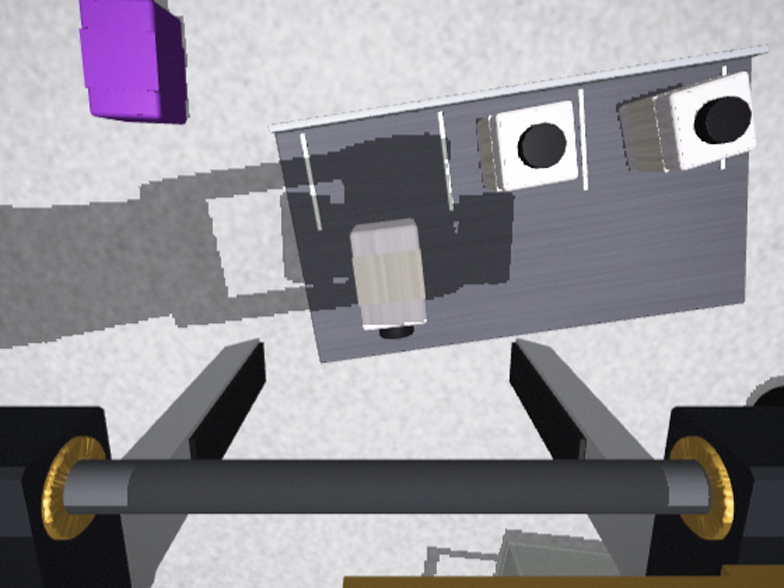

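Wrist view: the fallen tin's body spans (352,228)–(425,327), cap at the bottom (396,332). The empty bay lies between the lines (303,135)–(320,230) and (440,112)–(450,208), and the tin B cap is at (542,146).

Run:
```python
from h import *
import pickle
f=pickle.load(open("w1.pkl","rb"))
q=lambda u,v,z:onz(f,(u/1.4,v/1.4),z).round(1)[:2]
print("lines",[q(u,v,6) for u,v in((303,135),(320,230),(440,112),(450,208),(581,90),(586,189))])
print("plate",[q(u,v,6) for u,v in((279,131),(320,362),(744,302))])
print("caps",q(542,146,88),q(722,120,88))
print("fallen cap-edge top",q(362,328,52),q(425,321,52),"base-edge top",q(352,236,52),q(416,229,52),"base bottom",q(352,228,6),q(413,219,6))
print("cap",q(396,338,29))
for d in arm.silhouettes(arm.grab_frame("wrist"),"fallen_mid"):print(d["p"],d["bbox"])
```

```text
lines [array([391.7, 219. ]), array([401.7, 150.4]), array([490.3, 234.7]), array([499.6, 166.9]), array([589.6, 249.5]), array([600.1, 180.9])]
plate [array([374.5, 221.7]), array([398.2,  43.5]), array([732.9,  94.1])]
caps [540.7 208.5] [640.8 222.6]
fallen cap-edge top [435.   87.6] [479.   92.8] base-edge top [429.1 152.1] [471.7 156.8] base bottom [426.  151.9] [472.  158.7]
cap [459.3  72.2]
0.84 [251.1, 152.4, 52.1, 90.7]
0.6 [55.7, 0.7, 78.6, 87.2]
```

>>> play_rows:
  rows: [2.5,6,0.4,-0.1,9.4,2.5,12,0.4,-0.1,9.4,2.5,16,0.4,-0.1,8,2.5,18,0.4,-0.1,7,2.5,19.4,0.4,-0.1,7,2.5,19.4,0.4,-0.1,7,2.5,19.4,0.4,-0.1,4,2.5,19.4,0.4,-0.1,4,2.5,19.4,0.4,-0.1,4,2.5,19.4,0.4,-0.1,4,2.5,19.4,0.4,-0.1,4]
  force: 10

```text
t: 3.9
eef_pos: [456.6, 100.2, 109.6]
orientation: [-1.57, -0.0, -1.469]
force: [-3.0, -0.6, 5.4]
opening: 0.492
```

Run:
```python
from h import *
f=arm.grab_frame("wrist");a=cv2.resize(f["color"][:,:,::-1],(400,300));g=arm.grab_frame("side")
b=cv2.resize(np.ascontiguousarray(g["color"][220:360,130:310,::-1]),(400,300));cv2.imwrite("pics/w2.png",np.hstack([a,b]))
o=arm.get_obs();print(o["eef_pos"],o["orientation"],o["opening"]*94,o["force"])
```

```text
[456.58210573 100.1817019  109.61849912] [-1.56973775e+00 -2.13712605e-04 -1.46869080e+00] 45.87312674950728 [-2.64716722 -0.94578958  5.44335824]
```

View pics/w2.png

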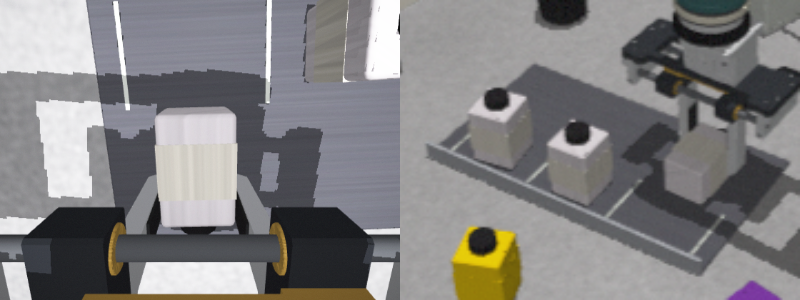

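>>> play_rows:
  rows: [0,0,0,0,4.0,0,0,0,0,4.0,-0.25,-0.5,0,0,4.0,-0.52,-0.97,0,0,4.0,-0.85,-1.4,0,0,4.0,-1.2,-1.83,0,0,4.0,-1.6,-2.2,0,0,4.0,-2.03,-2.56,0,0,4.0,-2.5,-2.85,0,0,4.0,-2.96,-3.14,0,0,4.0,-2.96,-3.14,0,0,4.0]
  force: 4

```text
t: 5.38
eef_pos: [453.3, 130.0, 140.3]
orientation: [-1.57, -0.0, -1.468]
force: [-0.6, 1.0, -2.9]
opening: 0.491
```

Run:
```python
from h import *
f=arm.grab_frame("wrist");a=cv2.resize(f["color"][:,:,::-1],(400,300));g=arm.grab_frame("side")
b=cv2.resize(np.ascontiguousarray(g["color"][220:360,130:310,::-1]),(400,300));cv2.imwrite("pics/w3.png",np.hstack([a,b]))
o=arm.get_obs();print(o["eef_pos"],o["orientation"],o["opening"]*94,o["force"])
```

```text
[453.17834871 129.65293915 139.99045445] [-1.57091748e+00 -2.46496389e-04 -1.46860132e+00] 46.33875985887508 [-0.46125133  0.01543342 -1.72591291]
```

View pics/w3.png

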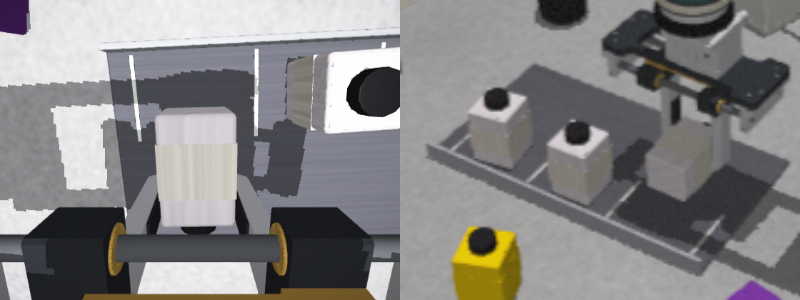

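The tin stayed level in the air, because the body pads resist twisting. I'll set it back down with its base about 23 mm short of the bay middle and regrip it by the round cap.

>>> play_rows:
  rows: [0.9,1.2,0,0,4.0,1.7,2.4,0,0,4.0,1.7,2.9,0,0,4.0,1.7,3.1,0,0,4.0,1.7,3.1,0,0,4.0,1.7,3.1,0,0,6.5,1.7,3.1,0,0,7.5,1.7,3.1,0,0,7.5,1.7,-2,0,0,7.5,1.7,-8,0,0,7.5,1.7,-14,0,0,7.5,1.7,-14,0,0,7.5]
  force: 4

```text
t: 6.98
eef_pos: [457.2, 113.1, 286.7]
orientation: [-1.558, 0.0, -1.469]
force: [0.3, 0.1, -0.9]
opening: 0.797
```

Run:
```python
from h import *
import pickle
f=arm.grab_frame("wrist");save(f,"pics/w4.png");pickle.dump(f,open("w4.pkl","wb"))
o=arm.get_obs();print(o["eef_pos"],o["orientation"],o["opening"]*94,o["force"])
```

```text
[456.00251639 112.9120786  283.10674138] [-1.56403500e+00  1.23777351e-04 -1.46871398e+00] 74.73416689658602 [-0.05207153 -0.18338682 -0.03389475]
```

View pics/w4.png

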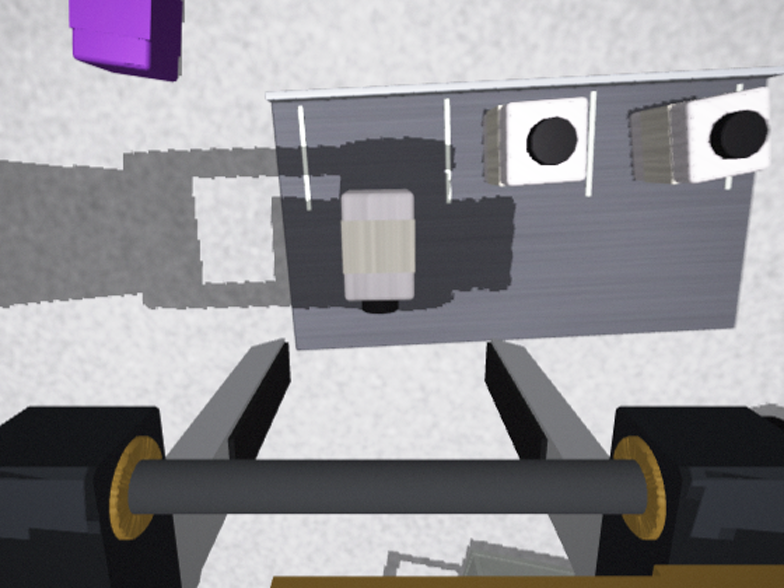

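Wrist view: the tin lies straight in the hand frame. The cap-end edge is (345,300)–(413,300), the base edge is (342,193)–(412,191), and the cap is at (380,307).

Run:
```python
from h import *
import pickle
f=pickle.load(open("w4.pkl","rb"))
q=lambda u,v,z:onz(f,(u/1.4,v/1.4),z)[:2]
yaw=-1.4687;ex=np.array([np.cos(yaw),np.sin(yaw)]);ez=np.array([-np.sin(yaw),np.cos(yaw)])
o=arm.get_obs()["eef_pos"][:2];print("tcp",arm.get_obs()["eef_pos"])
for n,p in dict(capL=q(345,300,52),capR=q(413,300,52),baseL=q(342,195,52),baseR=q(412,194,52),baseb=q(378,192,6),cap=q(380,313,29),
  tinb=q(552,140,88),l1=q(300,107,6),l1e=q(308,209,6),l2=q(447,100,6),l2e=q(448,201,6)).items():
    print(n,p.round(1),"tool x,z",((p-o)@ex).round(1),((p-o)@ez).round(1))
```

```text
tcp [456.00251639 112.9120786  283.10674138]
capL [434.4  99. ] tool x,z 11.6 -22.9
capR [478.8 103.5] tool x,z 11.7 21.7
baseL [427.  166.2] tool x,z -55.9 -23.4
baseR [470.3 171.2] tool x,z -56.5 20.1
baseb [449.1 168. ] tool x,z -55.5 -1.2
cap [458.8  85.7] tool x,z 27.4 -0.0
tinb [539.7 209. ] tool x,z -87.1 93.0
l1 [390.7 219.1] tool x,z -112.3 -54.1
l1e [400.5 151. ] tool x,z -43.5 -51.4
l2 [489.9 234. ] tool x,z -117.0 46.0
l2e [499.6 166.8] tool x,z -49.2 48.8
```

>>> play_rows:
  rows: [2.3,5,-0.1,0,7,2.3,11,-0.1,0,7,2.3,15,-0.1,0,6,2.3,17,-0.1,0,5,2.3,17.2,-0.1,0,5,2.3,17.2,-0.1,0,2.0,2.3,17.2,-0.1,0,2.0,2.3,17.2,-0.1,0,2.0,2.3,17.2,-0.1,0,2.0,1.9,16.2,-0.1,0,2.0,1.44,15.26,-0.1,0,2.0,0.8,14.4,-0.1,0,2.0,0.1,13.6,-0.1,0,2.0,-0.7,12.95,-0.1,0,2.0,-1.6,12.4,-0.1,0,2.0,-1.6,12.4,-0.1,0,2.0]
  force: 6

```text
t: 9.02
eef_pos: [452.5, 129.3, 156.5]
orientation: [-1.57, -0.0, -1.468]
force: [0.3, -0.0, -1.3]
opening: 0.272
```

Run:
```python
from h import *
f=arm.grab_frame("wrist");a=cv2.resize(f["color"][:,:,::-1],(400,300));g=arm.grab_frame("side")
b=cv2.resize(np.ascontiguousarray(g["color"][220:360,130:310,::-1]),(400,300));cv2.imwrite("pics/w5.png",np.hstack([a,b]))
o=arm.get_obs();print(o["eef_pos"],o["orientation"],o["opening"]*94,o["force"])
```

```text
[452.15646516 128.60531092 155.82323816] [-1.57129045e+00 -4.07262175e-04 -1.46831485e+00] 25.82002371186549 [ 0.38529953 -0.15566143 -1.88937454]
```

View pics/w5.png

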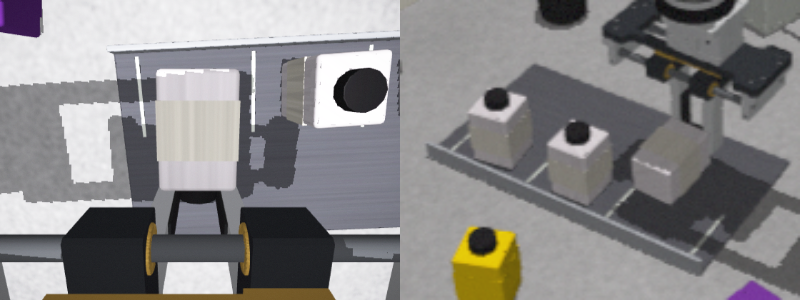

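>>> play_rows:
  rows: [0,0,0,0,2.3,0,0,0,0,2.3,0,0.3,0,0,2.3,0,0,0,0,2.3,0,0,0,0,2.3]
  force: 3

```text
t: 9.75
eef_pos: [452.5, 128.5, 156.4]
orientation: [-1.57, -0.0, -1.469]
force: [0.0, 1.1, -2.6]
opening: 0.271
```

Run:
```python
from h import *
f=arm.grab_frame("wrist");a=cv2.resize(f["color"][:,:,::-1],(400,300));g=arm.grab_frame("side")
b=cv2.resize(np.ascontiguousarray(g["color"][220:360,130:310,::-1]),(400,300));cv2.imwrite("pics/w6.png",np.hstack([a,b]))
o=arm.get_obs();print(o["eef_pos"],o["opening"]*94,o["force"])
```

```text
[452.44539261 128.53912675 156.25637397] 25.936096922854713 [ 0.22431656 -0.01885044 -2.08270511]
```

View pics/w6.png

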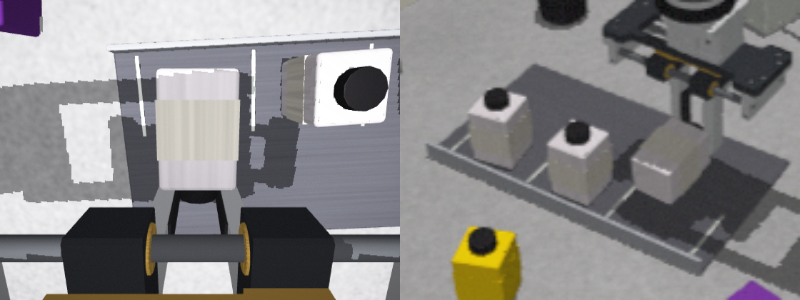

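The wrist and side views don't show the tilt clearly. I'll fit it with the silhouettes.

```bash
cat > tilt.py <<'E'
from h import *
def tin(o,phi,s=78,yb=0):
    yaw=o["orientation"][2];ex=np.array([np.cos(yaw),np.sin(yaw),0]);ez=np.array([-np.sin(yaw),np.cos(yaw),0])
    ax=-np.cos(phi)*(-ex)+np.sin(phi)*np.array([0,0,1.])  # base->cap
    nm=np.cross(ez,ax); G=o["eef_pos"]-[0,0,78]; B=G-s*ax
    pts=[B+a*ax+b*23*ez+c*23*nm for a in(0,70) for b in(-1,1) for c in(-1,1)]
    pts+=[B+a*ax+13*np.cos(t)*ez+13*np.sin(t)*nm for a in(70,82) for t in np.linspace(0,6.3,16)]
    return np.array(pts),B,ax
def fit():
    o=arm.get_obs()
    for n in("wrist","side"):
        f=arm.grab_frame(n);best=None
        for d in arm.silhouettes(f,"fallen_mid"):
            m=d["pixels"];R=[]
            for s in (74,78):
              for phi in np.radians(np.arange(-20,111,5)):
                k=np.zeros(m.shape,np.uint8);cv2.fillConvexPoly(k,cv2.convexHull(proj(f,tin(o,phi,s)[0]).astype(np.int32)),1)
                R.append(((k&m).sum()/(k|m).sum(),round(np.degrees(phi)),s))
            R.sort(reverse=True)
            if R[0][0]>.3: print(n,round(d["p"],2),d["bbox"],[(round(float(a),2),int(b),c) for a,b,c in R[:5]])
    print(o["t"],o["eef_pos"],o["force"])
if __name__=="__main__": fit()
E
python3 tilt.py
```

```text
wrist 0.94 [217.4, 90.8, 117.6, 192.7] [(0.91, 10, 78), (0.9, 15, 78), (0.89, 5, 78), (0.88, 20, 78), (0.86, 25, 78)]
side 0.91 [235.0, 276.3, 35.0, 38.8] [(0.85, 5, 78), (0.85, 10, 78), (0.84, 0, 78), (0.81, 10, 74), (0.81, 15, 78)]
9.85 [452.44539261 128.53912675 156.25637397] [ 0.22431656 -0.01885044 -2.08270511]
```

Tilt is only about 8°, so gravity won't turn it. I'll rest the lower base corner against the fence and roll the tin up about that edge, with the yaw first aligned to the lane.

>>> play_rows:
  rows: [0,1,0,-0.045,2.0,-1,2,0,-0.045,2.0,-2,3.2,0,-0.045,2.0,-3,3.2,0,-0.045,2.0,-3,3.2,0,-0.045,2.0]
  force: 8

```text
t: 10.68
eef_pos: [449.7, 153.3, 123.6]
orientation: [-1.573, -0.017, -1.422]
force: [1.7, -19.4, 0.8]
opening: 0.273
```

>>> play_rows:
  rows: [-0.4,-0.1,0,0,2.0,-0.8,-0.54,0,0,2.0,-1.2,-1.1,0,0,2.0,-1.64,-1.68,0,0,2.0,-2.15,-2.2,0,0,2.0,-2.67,-2.66,0,0,2.0,-2.67,-2.66,0,0,2.0]

```text
t: 11.55
eef_pos: [448.6, 170.1, 157.1]
orientation: [-1.569, -0.043, -1.425]
force: [-4.1, -48.9, 31.8]
opening: 0.271
```

```bash
python3 tilt.py
```

```text
wrist 0.8 [224.7, 86.3, 102.3, 179.4] [(0.85, 25, 78), (0.85, 30, 78), (0.83, 20, 78), (0.83, 35, 78), (0.81, 15, 78)]
side 0.74 [224.8, 287.2, 39.0, 41.1] [(0.8, 35, 78), (0.8, 30, 78), (0.8, 40, 78), (0.8, 25, 78), (0.77, 45, 78)]
11.55 [448.63654531 170.06724444 157.0617174 ] [ -4.05001963 -48.87716374  31.79902458]
```

>>> play_rows:
  rows: [0.6,-0.4,0,0,2.0,1.1,-0.5,0,0,2.0,1.1,-0.5,0,0,2.0]

```text
t: 12.12
eef_pos: [448.4, 167.6, 158.9]
orientation: [-1.57, -0.018, -1.425]
force: [-2.0, -22.1, 15.5]
opening: 0.264
```

Run:
```python
from tilt import *
fit()
o=arm.get_obs();print(o["orientation"],o["opening"]*94)
f=arm.grab_frame("wrist");a=cv2.resize(f["color"][:,:,::-1],(400,300));g=arm.grab_frame("side")
b=cv2.resize(np.ascontiguousarray(g["color"][240:340,140:280,::-1]),(400,300),interpolation=cv2.INTER_CUBIC);cv2.imwrite("pics/w7.png",np.hstack([a,b]))
```

```text
wrist 0.74 [222.9, 86.6, 104.9, 177.7] [(0.8, 25, 78), (0.8, 30, 78), (0.78, 20, 78), (0.77, 35, 78), (0.76, 15, 78)]
side 0.64 [225.1, 287.4, 38.0, 42.9] [(0.79, 30, 78), (0.78, 35, 78), (0.75, 25, 78), (0.73, 40, 78), (0.72, 45, 78)]
12.125 [448.43817252 167.62778497 158.86289505] [ -1.95766504 -22.11240292  15.52028142]
[-1.56948448 -0.01849097 -1.4246026 ] 24.822376767450436
```

View pics/w7.png

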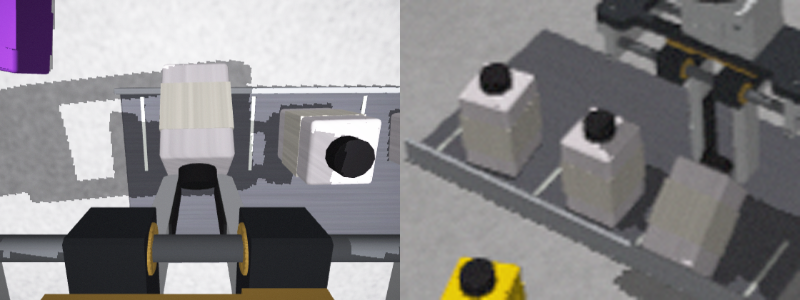

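The tin leans about 30° cap-up, base at the fence, with the fingers low on the cap (left view 197,175; right view 717,160). I'll fit its pose with free offsets.

```bash
cat > fit3.py <<'E'
from tilt import *
from scipy.optimize import differential_evolution
def fit3(lo=-10,hi=100):
    o=arm.get_obs();M=[]
    for n in("wrist","side","scene"):
        f=arm.grab_frame(n);best=(0,None)
        p0=proj(f,tin(o,.6)[0])
        for d in arm.silhouettes(f,"fallen_mid"):
            ys,xs=np.nonzero(d["pixels"]);dd=np.hypot(*(np.array([xs.mean(),ys.mean()])-p0.mean(0)))
            if d["p"]>.3 and (best[1] is None or dd<best[0]): best=(dd,d["pixels"])
        if best[1] is not None and best[0]<45: M.append((n,f,best[1]))
    yaw=o["orientation"][2];ex=np.array([np.cos(yaw),np.sin(yaw),0]);ez=np.array([-np.sin(yaw),np.cos(yaw),0])
    def pts(x): return tin(o,np.radians(x[0]))[0]-x[1]*ex+x[3]*ez+[0,0,x[2]]
    def iou(x,L=M):
        r=[]
        for n,f,m in L:
            k=np.zeros(m.shape,np.uint8);cv2.fillConvexPoly(k,cv2.convexHull(proj(f,pts(x)).round().astype(np.int32)),1)
            r.append((k&m).sum()/(k|m).sum())
        return r
    r=differential_evolution(lambda x:-sum(iou(x)),[(lo,hi),(-30,30),(-30,30),(-6,6)],maxiter=60,popsize=10,seed=0,polish=False)
    x=r.x;P=pts(x);B=P[:4].mean(0)
    print("tilt",x[0].round(1),"fwd,up,side off",x[1:].round(1),"iou",[(m[0],round(float(v),2)) for m,v in zip(M,iou(x))])
    print("base",B.round(1),"capend",P[4:8].mean(0).round(1),"minz",P[:,2].min().round(1),"t",o["t"],"tcp",o["eef_pos"].round(1),"F",o["force"].round(1),"open",round(o["opening"]*94,1))
if __name__=="__main__": fit3()
E
python3 fit3.py
```

```text
tilt 38.3 fwd,up,side off [11.5  2.2 -0.5] iou [('side', 0.91), ('scene', 0.6)]
base [437.4 239.6  34.8] capend [445.4 185.2  78.2] minz 16.8 t 12.425 tcp [448.5 167.7 158.9] F [ -2.9 -22.3  15.8] open 25.2
```

```bash
sed -i 's/best\[0\]<45/best[0]<90/' fit3.py; python3 fit3.py
```

```text
tilt 40.8 fwd,up,side off [13.6  1.2 -0.6] iou [('wrist', 0.93), ('side', 0.86), ('scene', 0.63)]
base [437.4 239.5  31.2] capend [445.1 187.1  76.9] minz 13.8 t 12.725 tcp [448.5 167.7 158.9] F [ -2.  -22.1  15.7] open 25.2
```

Tilt is about 40°, but the pads are only on the cap's edge and the base face overhangs the fence. That geometry jams. I'll set the tin back down, then regrip the body firmly near its middle. From there I can use the fence's top edge as a fulcrum under the base's lower edge.

>>> play_rows:
  rows: [1.0,0,0,0,2.0,2.0,0.5,0,0,2.0,2.8,1.5,0,0,2.0,2.8,2.5,0,0,2.0,2.8,3.5,0,0,2.0,2.8,4.2,0,0,2.0,2.8,4.2,0,0,6.5,2.8,4.2,0,0,7.5,2.8,4.2,0,0,7.5,2.8,-2,0,0,7.5,2.8,-8,0,0,7.5,2.8,-12.5,0,0,7.5,2.8,-12.5,0,0,7.5,2.8,-12.5,0,0,7.5]
  force: 8

```text
t: 14.78
eef_pos: [450.7, 146.3, 279.9]
orientation: [-1.572, 0.0, -1.424]
force: [-0.5, -0.0, -1.4]
opening: 0.797
```

Run:
```python
from h import *
import pickle
f=arm.grab_frame("wrist");save(f,"pics/w8.png");pickle.dump(f,open("w8.pkl","wb"))
o=arm.get_obs();print(o["t"],o["eef_pos"],o["orientation"],o["opening"]*94,o["force"])
```

```text
14.825 [450.39434648 146.23599909 278.89195155] [-1.57389982e+00 -2.38450602e-05 -1.42358327e+00] 74.858903906611 [-0.3745444   0.56930846 -0.47845875]
```

View pics/w8.png

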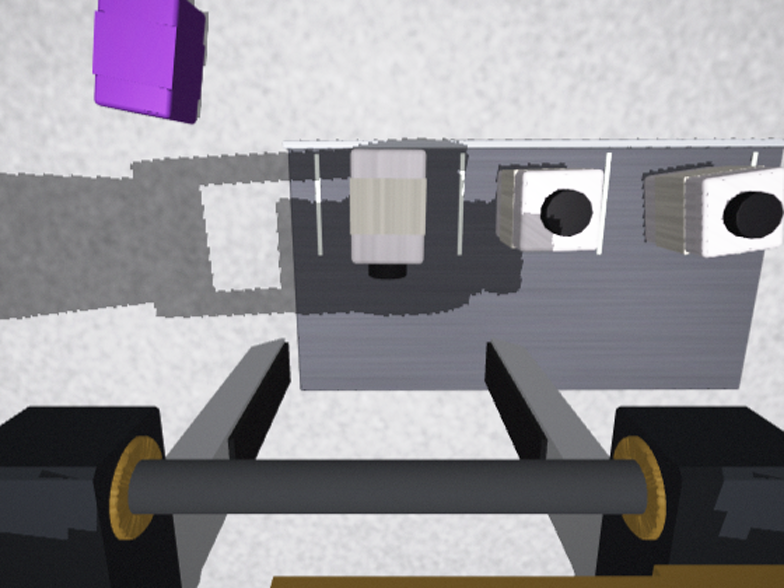

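Wrist view: the tin lies flat and square to the lane, body (351,150)–(425,264), cap at (387,270). Its base is near the fence, whose strip is at row 143.

Run:
```python
from h import *
import pickle
f=pickle.load(open("w8.pkl","rb"));o=arm.get_obs();yaw=o["orientation"][2];ex=np.array([np.cos(yaw),np.sin(yaw)]);ez=np.array([-np.sin(yaw),np.cos(yaw)]);p0=o["eef_pos"][:2]
print(o["eef_pos"],yaw)
for n,(u,v,z) in dict(capL=(352,263,52),capR=(424,263,52),baseL=(352,150,52),baseR=(424,150,52),cap=(387,278,29),fence_in=(400,149,22),fence_in6=(330,149,6),fence_in22b=(330,149,22),fence_out=(400,140,22),l1=(318,155,6),l1e=(320,255,6),l2=(462,155,6),l2e=(460,255,6),b=(566,213,88),c=(752,215,88)).items():
    p=onz(f,(u/1.4,v/1.4),z)[:2];print(n,p.round(1),"fwd,z",(-(p-p0)@ex).round(1),((p-p0)@ez).round(1))
```

```text
[450.39434648 146.23599909 278.89195155] -1.423583269951929
capL [427.  157.1] fwd,z 14.2 -21.6
capR [471.8 163.8] fwd,z 14.2 23.8
baseL [418.1 224.9] fwd,z 82.5 -20.4
baseR [460.5 231.2] fwd,z 82.6 22.4
cap [450.9 145.7] fwd,z -0.6 0.4
fence_in [446.8 230.7] fwd,z 84.1 8.9
fence_in6 [399.8 224.2] fwd,z 84.5 -38.6
fence_in22b [401.6 223.9] fwd,z 84.0 -36.8
fence_out [446.  236.2] fwd,z 89.7 8.8
l1 [392.1 219. ] fwd,z 80.6 -46.9
l1e [401.4 150.3] fwd,z 11.2 -47.8
l2 [489.8 233.6] fwd,z 80.6 51.7
l2e [501.1 165.2] fwd,z 11.3 53.0
b [539.8 208.7] fwd,z 48.7 97.6
c [639.9 222.6] fwd,z 47.7 198.6
```

>>> play_rows:
  rows: [-3.4,5,0.1,0,7,-3.4,11,0.1,0,7,-3.4,15.5,0.1,0,7,-3.4,17.1,0.1,0,7,-3.4,17.1,0.1,0,6,-3.4,17.1,0.1,0,4.0,-3.4,17.1,0.1,0,4.0,-3.4,17.1,0.1,0,4.0,-3.4,17.1,0.1,0,4.0,-3.2,16.7,0.1,0,4.0,-3.2,16.2,0.1,0,4.0,-3.2,16.2,0.1,0,4.0]
  force: 10

```text
t: 16.32
eef_pos: [447.6, 178.0, 119.0]
orientation: [-1.57, 0.0, -1.424]
force: [0.7, -0.1, -1.7]
opening: 0.489
```

Run:
```python
from rig import arm
o=arm.get_obs();print(o["t"],o["eef_pos"],o["opening"]*94,o["force"])
```

```text
16.325 [447.59882766 178.01782071 118.97864031] 45.95027662336351 [ 0.73215025 -0.05492288 -1.66231212]
```

>>> play_rows:
  rows: [-0.6,0,0,0,4.0,-0.8,-0.4,0,0,4.0,-1.0,-0.8,0,0,4.0,-1.27,-1.15,0,0,4.0,-1.53,-1.49,0,0,4.0,-1.86,-1.8,0,0,4.0,-2.18,-2.1,0,0,4.0]

```text
t: 17.2
eef_pos: [444.1, 199.8, 139.9]
orientation: [-1.571, -0.0, -1.424]
force: [0.1, -3.0, -2.1]
opening: 0.491
```

```bash
sed -i 's/s=78,yb=0/s=50,yb=0/' tilt.py; python3 fit3.py
```

```text
tilt 25.8 fwd,up,side off [-5.7 -5.5  0.8] iou [('wrist', 0.83), ('side', 0.71), ('scene', 0.67)]
base [439.2 238.8  34.7] capend [448.4 176.4  65.1] minz 14.0 t 17.2 tcp [444.1 199.8 139.9] F [ 0.1 -3.  -2.1] open 46.1
```

>>> play_rows:
  rows: [-0.4,-0.22,0,0,4.0,-0.8,-0.42,0,0,4.0,-1.22,-0.58,0,0,4.0,-1.64,-0.72,0,0,4.0,-2.1,-0.82,0,0,4.0,-2.5,-0.9,0,0,4.0,-2.5,-0.9,0,0,4.0]

```text
t: 18.38
eef_pos: [440.5, 224.9, 148.9]
orientation: [-1.57, 0.001, -1.423]
force: [0.7, -2.0, -0.8]
opening: 0.485
```

```bash
python3 fit3.py
```

```text
tilt 47.9 fwd,up,side off [-14.8   0.9   1.1] iou [('wrist', 0.74), ('side', 0.58), ('scene', 0.74)]
base [438.9 243.6  34.6] capend [445.8 197.1  86.6] minz 19.2 t 18.375 tcp [440.5 224.9 148.9] F [ 0.7 -2.  -0.8] open 45.6
```

Run:
```python
from h import *
f=arm.grab_frame("wrist");a=cv2.resize(f["color"][:,:,::-1],(400,300));g=arm.grab_frame("side")
b=cv2.resize(np.ascontiguousarray(g["color"][240:340,140:280,::-1]),(400,300),interpolation=cv2.INTER_CUBIC)
h=arm.grab_frame("scene");c=cv2.resize(np.ascontiguousarray(h["color"][140:240,310:450,::-1]),(400,300),interpolation=cv2.INTER_CUBIC)
cv2.imwrite("pics/w9.png",np.vstack([np.hstack([a,b]),np.hstack([c,c*0])]))
```

```text
(no output)
```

View pics/w9.png

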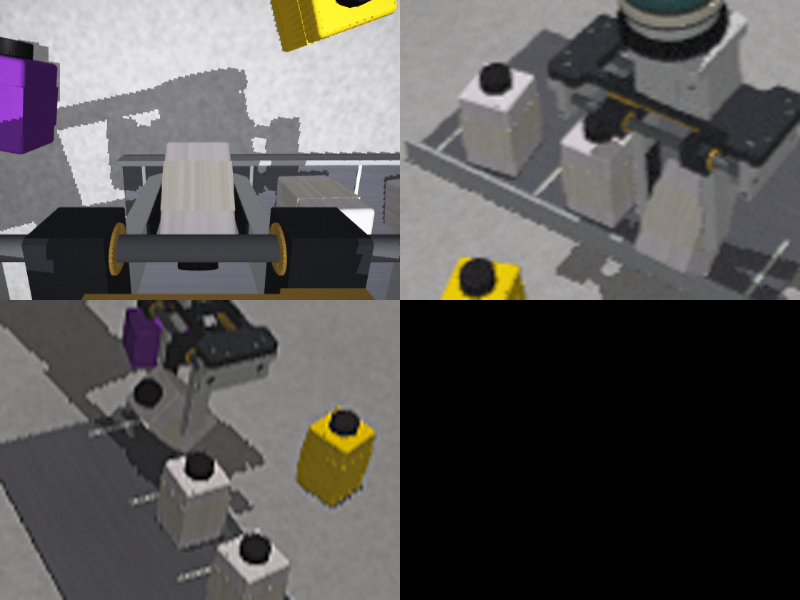

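The scene view confirms the tin is leaning well up, at roughly 50°, with its lower base edge on the fence. I'll continue rolling it.

>>> play_rows:
  rows: [-0.27,0.29,0,0,4.0,-0.5,0.25,0,0,4.0,-0.75,0.22,0,0,4.0,-1.1,0.2,0,0,4.0,-1.45,0.2,0,0,4.0,-1.83,0.22,0,0,4.0,-2.2,0.3,0,0,4.0,-2.5,0.4,0,0,4.0,-2.5,0.4,0,0,4.0]

```text
t: 19.95
eef_pos: [436.9, 249.5, 144.4]
orientation: [-1.571, 0.001, -1.423]
force: [1.8, -2.2, -0.1]
opening: 0.486
```

```bash
sed -i 's/s=50,yb=0/s=40,yb=0/' tilt.py; python3 fit3.py
```

```text
tilt 65.4 fwd,up,side off [-17.2  -1.5   0.8] iou [('wrist', 0.72), ('side', 0.44), ('scene', 0.81)]
base [437.8 249.   28.5] capend [442.1 220.2  92.2] minz 18.9 t 19.95 tcp [436.9 249.5 144.4] F [ 1.8 -2.2 -0.1] open 45.7
```

>>> play_rows:
  rows: [0,-1,0,0,4.0,0,-2.2,0,0,4.0,3,-2.2,-0.1,0,4.0,6,-2.2,-0.1,0,4.0,6,-2.2,-0.1,0,4.0,6,-0.5,-0.1,0,4.0,6,0.4,-0.1,0,4.0,6,0.4,-0.1,0,4.0]

```text
t: 21.25
eef_pos: [443.5, 189.9, 138.8]
orientation: [-1.575, -0.0, -1.423]
force: [0.7, 0.3, -1.7]
opening: 0.486
```

```bash
python3 fit3.py
```

```text
tilt 60.2 fwd,up,side off [-17.3  -0.8   0.2] iou [('wrist', 0.7), ('side', 0.48), ('scene', 0.73)]
base [443.3 192.4  25.2] capend [448.5 158.   86. ] minz 13.8 t 21.25 tcp [443.5 189.9 138.8] F [ 0.7  0.3 -1.7] open 45.7
```

>>> play_rows:
  rows: [0,0.5,0,0,4.0,0,0.9,0,0,4.0,-0.3,1.05,0,0,4.0,-0.6,1.25,0,0,4.0,-0.9,1.4,0,0,4.0,-1.2,1.6,0,0,4.0,-1.5,1.8,0,0,4.0,-1.8,2.05,0,0,4.0,-2.0,2.3,0,0,4.0,-2.0,2.3,0,0,4.0]

```text
t: 22.8
eef_pos: [441.8, 210.4, 117.8]
orientation: [-1.57, 0.002, -1.423]
force: [-2.1, 0.4, 4.4]
opening: 0.484
```

```bash
python3 fit3.py
```

```text
tilt 87.8 fwd,up,side off [-20.3   6.4  -0. ] iou [('wrist', 0.72), ('side', 0.44), ('scene', 0.77)]
base [444.5 191.8   6.3] capend [444.9 189.2  76.2] minz 5.4 t 22.8 tcp [441.8 210.4 117.8] F [-2.1  0.4  4.4] open 45.5
```

>>> play_rows:
  rows: [0,-0.1,0,0,4.0,0,-0.1,0,0,5.2,0,-0.1,0,0,6.2,0,-0.1,0,0,6.2,0,-2,0,0,6.2,0,-6,0,0,6.2,0,-12,0,0,6.2,4,-16,0,0,6.2,8,-18,0,0,6.2,8,-18,0,0,6.2]

```text
t: 24.35
eef_pos: [454.5, 128.5, 300.1]
orientation: [-1.566, -0.001, -1.428]
force: [0.9, 0.6, -0.1]
opening: 0.66
```

Run:
```python
from h import *
from scipy.optimize import differential_evolution as DE
import sys
o=arm.get_obs();print(o["t"],o["eef_pos"],o["orientation"][2])
M=[]
for n in("wrist","side","scene"):
    f=arm.grab_frame(n);p0=proj(f,[444,193,47])[0]
    S=arm.silhouettes(f,"fallen_mid");L=[]
    for d in S:
        ys,xs=np.nonzero(d["pixels"]);L.append((np.hypot(xs.mean()-p0[0],ys.mean()-p0[1]),d))
        print(n,round(d["p"],2),d["bbox"],p0.round(),round(L[-1][0],1))
    L.sort(key=lambda a:a[0])
    if L and L[0][0]<20: M.append((n,f,L[0][1]["pixels"]))
    save(f,f"pics/chk_{n}.png")
def pts(x):
    R=cv2.Rodrigues(np.array([x[2],x[3],0.]))[0]@cv2.Rodrigues(np.array([0,0,.147+x[4]]))[0]
    P=[(23*a,23*b,c) for a in(-1,1) for b in(-1,1) for c in(0,70)]+[(13*np.cos(t),13*np.sin(t),c) for c in(70,82) for t in np.linspace(0,6.3,16)]
    return np.array(P)@R.T+[x[0],x[1],6]
def iou(x):
    r=[]
    for n,f,m in M:
        k=np.zeros(m.shape,np.uint8);cv2.fillConvexPoly(k,cv2.convexHull(proj(f,pts(x)).round().astype(np.int32)),1);r.append((k&m).sum()/(k|m).sum())
    return r
r=DE(lambda x:-sum(iou(x)),[(420,470),(170,220),(-.5,.5),(-.5,.5),(-.2,.2)],maxiter=40,popsize=10,seed=0,polish=False)
print(r.x.round(2),iou(r.x))
```

```text
24.35 [454.48952477 128.50463758 300.0806914 ] -1.4276413294794519
wrist 0.69 [72.0, 3.2, 77.9, 67.8] [273. 127.] 189.0
wrist 0.62 [247.1, 101.6, 55.4, 57.6] [273. 127.] 2.2
side 0.76 [233.9, 289.6, 34.3, 40.5] [248. 309.] 1.1
side 0.56 [268.3, 350.3, 35.5, 46.2] [248. 309.] 74.2
scene 0.77 [350.0, 168.6, 20.5, 33.0] [360. 182.] 1.3
scene 0.76 [351.1, 138.0, 30.8, 26.3] [360. 182.] 30.9
[ 4.450e+02  1.904e+02 -2.000e-02 -0.000e+00 -1.000e-02] [np.float64(0.954319453076445), np.float64(0.9238187078109933), np.float64(0.849624060150376)]
```

The tin stands upright (about 0.02 rad) at (445,190), against a bay middle of about (444,193). Now the flap.

>>> play_rows:
  rows: [33.8,0,-2.6,0.284,6.2,33.8,0,-2.6,0.284,6.2,33.8,0,-2.6,0.284,6.2,33.8,0,-2.6,0.284,5,33.8,0,-2.6,0.284,5,33.8,0,-2.6,0.284,5,33.8,0,-2.6,0.284,5,33.8,0,-2.6,0.284,5,33.8,0,-2.6,0.284,5]

```text
t: 25.78
eef_pos: [477.4, -206.4, 297.7]
orientation: [-1.571, 0.0, -1.705]
force: [0.6, -0.2, -0.2]
opening: 0.533
```

Run:
```python
from h import *
import pickle
f=arm.grab_frame("wrist");save(f,"pics/w10.png");pickle.dump(f,open("w10.pkl","wb"))
o=arm.get_obs();print(o["t"],o["eef_pos"],o["orientation"])
for th in("flap_handle","marker_tip"):
    for d in arm.silhouettes(f,th): ys,xs=np.nonzero(d["pixels"]);print(th,round(d["p"],2),d["bbox"],xs.mean(),ys.mean())
```

```text
25.825 [ 477.41122562 -206.57435601  297.80574734] [-1.57058186e+00  8.21597627e-05 -1.70561283e+00]
flap_handle 0.68 [277.1, 96.4, 282.9, 232.0] 450.9885309686468 199.43944260960052
marker_tip 0.47 [524.7, 366.8, 22.4, 14.0] 534.5520833333334 372.953125
```

View pics/w10.png

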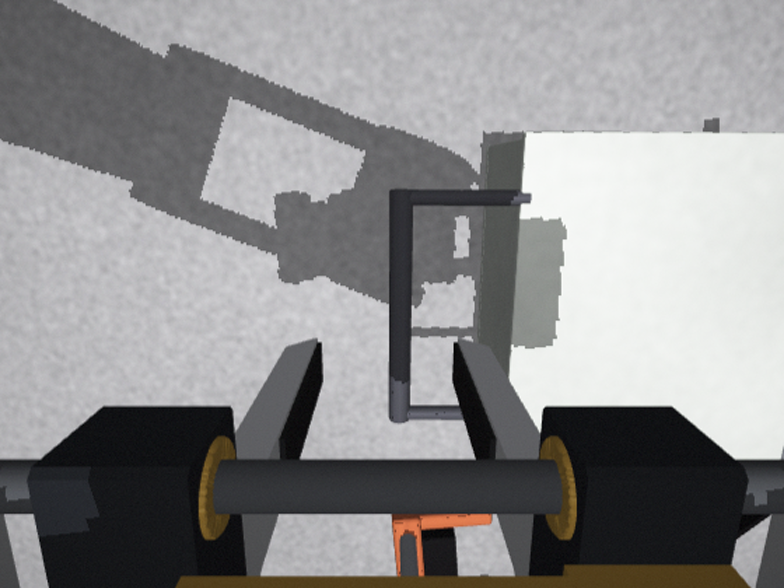

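The bar runs (402,190)–(399,420) in the wrist view, between the fingers and square to the jaws.

Run:
```python
from h import *
import pickle
f=pickle.load(open("w10.pkl","rb"));fs=pickle.load(open("f0.pkl","rb"))
o=arm.get_obs();yaw=o["orientation"][2];ex=np.array([np.cos(yaw),np.sin(yaw)]);ez=np.array([-np.sin(yaw),np.cos(yaw)])
q=lambda u,v,z:onz(f,(u/1.4,v/1.4),z)[:2]
A,B=q(402,191,121),q(399,419,121);m=(A+B)/2;print(A,B,np.linalg.norm(A-B));d=(A-B)/np.linalg.norm(A-B);print("yaw err",d@ez)
p0=o["eef_pos"][:2];print("mid",m,"tool x,z",(m-p0)@ex,(m-p0)@ez)
lx=np.array([d[1],-d[0]]);H=m+225*lx;print("hinge",H)
K=[(f,(534.5,373.))];
for n in fs:
    g=fs[n]
    for s in arm.silhouettes(arm.grab_frame(n),"marker_tip")[:2]:
        ys,xs=np.nonzero(s["pixels"]);print(n,s["p"],s["bbox"],xs.mean(),ys.mean())
k2=[(fs["scene"],np.array((218,264))/1.4),(fs["side"],np.array((485,199))/1.4)]
for L in (k2,k2+K,k2[:1]+K,k2[1:]+K):
    p=tri(*L);r=p[:2]-H;print(p.round(1),"x,y",(r@lx).round(1),(r@d).round(1),"ang",np.arctan2(p[2]-121,-(r@lx)).round(3),"rad",np.hypot(p[2]-121,r@lx).round(1))
# 1-parameter fit of q to each pixel
for n,(g,uv) in zip(("scene","side","wrist"),k2+K):
    qs=np.linspace(.4,1.05,651);X=np.array([[*(H-168*np.cos(a)*lx-116*d),121+168*np.sin(a)] for a in qs])
    e=np.hypot(*(proj(g,X)-uv).T);print(n,"q",qs[e.argmin()].round(3),"px",e.min().round(1))
```

```text
[ 493.26221946 -146.947857  ] [ 475.46588192 -273.30753847] 127.60673465695643
yaw err 0.004628562209955727
mid [ 484.36405069 -210.12769774] tool x,z 2.244140637796239 7.350224978667374
hinge [ 707.16520931 -241.50673081]
scene 0.86 [149.9, 186.4, 10.3, 81.9] 154.1985294117647 224.32720588235293
scene 0.54 [345.9, 169.2, 27.6, 29.9] 359.7844827586207 183.34655172413792
side 0.44 [306.8, 145.7, 23.4, 7.7] 317.45454545454544 148.32954545454547
[ 547.4 -333.7  206. ] x,y -145.3 -113.6 ang 0.529 rad 168.4
[ 573.8 -313.9  216.4] x,y -122.0 -90.3 ang 0.664 rad 154.8
[ 599.5 -303.7  229.5] x,y -98.0 -76.7 ang 0.836 rad 146.2
[ 519.2 -224.   279.9] x,y -188.5 -8.9 ang 0.7 rad 246.6
scene q 0.493 px 1.1
side q 0.531 px 0.1
wrist q 0.664 px 130.6
```

>>> play_rows:
  rows: [0.2,4,0.7,0,4.5,0.2,8,0.7,0,4.5,0.2,9.8,0.7,0,4.5,0.2,9.8,0.7,0,4.5,0.2,9.8,0.7,0,1.0,0.2,9.8,0.7,0,0.8,0.2,9.8,0.7,0,0.8,0.2,9.8,0.7,0,0.8,0.2,9.8,0.7,0,0.8]
  force: 25

```text
t: 27.25
eef_pos: [483.7, -211.0, 200.4]
orientation: [-1.571, -0.001, -1.708]
force: [-3.1, 0.1, 4.5]
opening: 0.12
```

Run:
```python
from h import *
o=arm.get_obs();print(o["t"],o["eef_pos"],o["orientation"],o["opening"]*94,o["force"])
```

```text
27.25 [ 483.68083702 -210.97143594  200.44056063] [-1.57099419e+00 -5.44089768e-04 -1.70776800e+00] 11.293042829046328 [-3.1124765   0.09755979  4.50514573]
```

>>> play_rows:
  rows: [0,-1.12,0.03,0,0.8,0,-2.25,0.11,0,0.8,0,-3.36,0.25,0,0.8,0,-4.47,0.45,0,0.8,0,-5.57,0.7,0,0.8,0,-6.65,1.0,0,0.8,0,-7.7,1.36,0,0.8,0,-8.76,1.78,0,0.8,0,-9.8,2.24,0,0.8,0,-10.4,2.55,0,0.8,0,-11.0,2.85,0,0.8,0,-11.37,3.09,0,0.8,0,-11.37,3.09,0,0.8,0,-11.37,3.09,0,0.8]

```text
t: 29.0
eef_pos: [513.2, -215.1, 314.9]
orientation: [-1.574, -0.001, -1.708]
force: [-9.0, -1.4, 2.1]
opening: 0.12
```

Run:
```python
from h import *
o=arm.get_obs();print(o["t"],o["eef_pos"],o["opening"]*94,o["force"],"q from z",np.arcsin((o["eef_pos"][2]-78-121)/225), "from disp",np.arcsin((o["eef_pos"][2]-200.4)/225))
tiles=[]
for n,(r0,r1,c0,c1) in dict(scene=(150,280,130,270),side=(100,240,230,380)).items():
    f=arm.grab_frame(n);c=np.ascontiguousarray(f["color"][r0:r1,c0:c1,::-1]);tiles.append(cv2.resize(c,(400,370),interpolation=cv2.INTER_CUBIC))
    for th in("flap","marker"):
        for d in arm.silhouettes(f,th)[:2]: print(n,th,round(d["p"],2),d["bbox"])
cv2.imwrite("pics/flap.png",np.hstack(tiles))
```

```text
29.0 [ 513.24298322 -215.07086351  314.91119673] 11.254045721517985 [-8.95027948 -1.41826526  2.05759866] q from z 0.5411953362450933 from disp 0.5339513657839581
scene flap 0.87 [165.7, 158.1, 85.8, 102.4]
scene marker 0.84 [148.8, 185.5, 12.0, 83.1]
side flap 0.75 [255.8, 146.7, 98.3, 29.5]
side flap 0.63 [250.3, 140.1, 103.9, 94.6]
side marker 0.43 [305.7, 140.0, 42.9, 8.4]
side marker 0.41 [142.7, 250.4, 162.4, 97.5]
```

The picture limit is reached, so I'll check the marker angle and flap angle numerically.

Run:
```python
from h import *
import pickle
fs=pickle.load(open("f0.pkl","rb"))
d=np.array([.1395,.9902]);lx=np.array([d[1],-d[0]])
o=arm.get_obs();H=np.array([707.2,-241.5])
now={n:arm.grab_frame(n) for n in("scene","side")}
qs=np.arange(.35,1.0,.01)
for tag,F in(("t0",fs),("now",now)):
  for n,f in F.items():
    g=cv2.cvtColor(f["color"],cv2.COLOR_RGB2GRAY).astype(np.float32)
    R=[]
    for y in(-113,-116,-119):
      for dz in(-3,0,3):
        for a in qs:
          r=np.linspace(60,172,60);X=np.c_[H-np.outer(r*np.cos(a),lx)+y*d,121+dz+r*np.sin(a)]
          p=proj(f,X).astype(np.float32);v=cv2.remap(g,p[None,:,0],p[None,:,1],cv2.INTER_LINEAR);R.append((v.mean(),round(a,2),y,dz))
    R.sort();print(tag,n,[(round(float(m)),float(a),y,z) for m,a,y,z in R[:6]])
# flap: fit plate quad vs silhouettes
for n,f in now.items():
  for s in arm.silhouettes(f,"flap")[:2]:
    m=s["pixels"];R=[]
    for a in np.arange(0,1,.02):
      # rim of plate incl. handle outline
      P=[[*(H-np.cos(a)*r*lx+y*d),121+np.sin(a)*r] for r in(0,165) for y in(-92,92)]+[[*(H-np.cos(a)*231*lx+y*d),121+np.sin(a)*231] for y in(-64,64)]
      k=np.zeros(m.shape,np.uint8);cv2.fillConvexPoly(k,cv2.convexHull(proj(f,P).round().astype(np.int32)),1);R.append(((k&m).sum()/(k|m).sum(),round(a,2)))
    R.sort(reverse=True);print(n,"flap",round(s["p"],2),[(round(float(i),2),float(a)) for i,a in R[:4]])
o=arm.get_obs();print(o["eef_pos"],o["joint_vel"].round(4),o["force"])
```

```text
t0 scene [(34, 0.51, -113, -3), (34, 0.5, -113, -3), (34, 0.52, -113, -3), (35, 0.49, -113, 0), (35, 0.48, -113, 0), (35, 0.49, -113, -3)]
t0 side [(48, 0.52, -116, 3), (48, 0.53, -113, 3), (48, 0.52, -113, 3), (48, 0.52, -119, 3), (48, 0.51, -119, 3), (48, 0.55, -116, 0)]
now scene [(37, 0.51, -113, -3), (38, 0.5, -113, -3), (38, 0.52, -113, -3), (38, 0.49, -113, 0), (38, 0.48, -113, 0), (38, 0.49, -113, -3)]
now side [(73, 0.51, -119, 3), (73, 0.52, -116, 3), (73, 0.52, -119, 3), (73, 0.54, -113, 3), (73, 0.53, -116, 3), (73, 0.53, -113, 3)]
scene flap 0.73 [(0.0, 0.98), (0.0, 0.96), (0.0, 0.94), (0.0, 0.92)]
scene flap 0.57 [(0.82, 0.06), (0.82, 0.02), (0.81, 0.04), (0.81, 0.08)]
side flap 0.73 [(0.78, 0.5), (0.74, 0.52), (0.69, 0.48), (0.67, 0.54)]
side flap 0.52 [(0.04, 0.66), (0.04, 0.68), (0.03, 0.6), (0.03, 0.64)]
[ 513.22622063 -215.08342941  314.87660187] [ 0.0005 -0.0007  0.0013 -0.0007  0.0007 -0.0005] [-7.86063519 -0.20435367  3.52884459]
```

Run:
```python
from h import *
d=np.array([.1395,.9902]);lx=np.array([d[1],-d[0]]);H=np.array([707.2,-241.5])
for n in("scene","side"):
    f=arm.grab_frame(n)
    for a in(0,.45,.5,.54,.6):
        P=proj(f,[[*(H-np.cos(a)*r*lx+y*d),121+np.sin(a)*r] for r,y in((0,-92),(0,92),(165,92),(165,-92),(231,-64),(231,64))])
        print(n,a,"bbox",P.min(0).round(0),(P.max(0)-P.min(0)).round(0))
    for s in arm.silhouettes(f,"flap"): print(n,round(s["p"],2),s["bbox"],s["pixels"].sum())
    # white-plate edges: gradient score along free edge (r=165)
    g=cv2.GaussianBlur(cv2.cvtColor(f["color"],cv2.COLOR_RGB2GRAY).astype(np.float32),(3,3),0)
    def samp(r,a,ys):
        p=proj(f,np.array([[*(H-np.cos(a)*r*lx+y*d),124+np.sin(a)*r] for y in ys])).astype(np.float32);return cv2.remap(g,p[None,:,0],p[None,:,1],cv2.INTER_LINEAR).mean()
    R=[]
    for a in np.arange(.3,.8,.01):
        ys=np.r_[-85:-45:5,45:86:5]; R.append((samp(158,a,ys)-samp(173,a,ys),round(a,2)))
    R.sort(reverse=True);print("edge",n,[(round(float(x)),float(a)) for x,a in R[:5]])
```

```text
scene 0 bbox [163. 188.] [87. 75.]
scene 0.45 bbox [163. 162.] [ 86. 100.]
scene 0.5 bbox [163. 160.] [ 86. 102.]
scene 0.54 bbox [163. 159.] [ 86. 104.]
scene 0.6 bbox [163. 157.] [ 86. 106.]
scene 0.91 [167.9, 159.6, 84.2, 99.4] 6250
scene 0.17 [363.7, 193.1, 28.6, 32.5] 649
edge scene [(78, 0.44), (78, 0.45), (77, 0.43), (77, 0.46), (74, 0.47)]
side 0 bbox [255. 153.] [101.  53.]
side 0.45 bbox [255. 150.] [97. 26.]
side 0.5 bbox [255. 147.] [96. 29.]
side 0.54 bbox [255. 144.] [95. 31.]
side 0.6 bbox [255. 139.] [93. 36.]
side 0.56 [257.7, 145.1, 91.9, 30.4] 768
edge side [(15, 0.79), (12, 0.78), (10, 0.51), (9, 0.5), (9, 0.77)]
```

>>> play_rows:
  rows: [0,0,0,0,0.8,0,0,0,0,0.8,0,0,0,0,0.8,0,0,0,0,0.8]

```text
t: 30.2
eef_pos: [513.2, -215.1, 314.8]
orientation: [-1.574, -0.001, -1.708]
force: [-8.7, -0.6, 2.0]
opening: 0.117
```

Run:
```python
from h import *
o=arm.get_obs();print(o["t"],o["eef_pos"],o["opening"]*94,o["force"])
f=arm.grab_frame("side");p0=proj(f,[444,193,47])[0]
for s in arm.silhouettes(f,"fallen_mid")[:3]: print(s["p"],s["bbox"],p0)
print(arm.hand_in())
```

```text
30.2 [ 513.23070775 -215.06062297  314.84736478] 10.997618699181999 [-8.70069979 -0.57795471  1.95578107]
0.95 [233.6, 289.4, 32.1, 44.5] [248.2363087  309.28099032]
0.65 [264.8, 352.0, 41.7, 41.0] [248.2363087  309.28099032]
the job is handed in; nothing more can be done
None
```

The fallen tin stands in the empty bay, and the flap is held at about the marker's angle. I handed the job in at about 30 s; no verdict was reported.

- **Tin:** It would not swing upright hanging in the grip, held by the body or by the cap. I rolled it up over the top edge of the fence, finished it on the plate and let go. The last fit put it within about 0.02 rad of upright, with its base at (445, 190) mm; I measured the bay middle as about (444, 193) mm. In the final side-camera check it was still there.
- **Flap:** I pinched the bar with 25 N and lifted it. The hand position gives about 0.535 rad, and the side image about 0.50–0.53 rad. The marker arm measured 0.50–0.53 rad. I handed in with the arm still and the bar gripped (opening 11 mm).

**Disagreements and gaps:**
- In the scene camera, a flap edge test gave 0.44–0.46 rad, and one silhouette fit gave no usable angle. I trusted the hand position and side view instead. If 0.44–0.46 rad were right, the flap would be close to the 0.08 rad limit.
- The wrist detection of the marker knob was false, so I discarded it.
- The wrist force read about −9 N sideways and +2 N upward while holding the flap, although the flap's weight should pull down. I did not find out why.
- While I was jamming the tin against the fence, the wrist force reached about 58 N, under the 120 N limit.
- I took no separate final measurement of the standing tins, the marker arm, the putter head or the cup. I had reached the limit of 12 pictures, so the last checks were by numbers only.

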